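# Prove the wood lathe's mushroom stop

### The arm

A 7-joint arm with a two-finger parallel gripper is mounted at the origin on the work surface. World frame = base frame: x ahead of the robot, y to its left, z up, the work surface at z = 0. Lengths are in m, angles in rad, forces in N, time in s.
With the tool pointing down it reaches from about 0.4 to 0.9 m from the base axis. Payload 5.5 kg.
Tool frame: the origin (TCP) lies between the finger pads; the fingertips stand 17 mm ahead of it and the grasp point (between the pads) lies 2 mm behind it; z points along the fingers, x is the direction in which the jaws open and shut, and the axes are right-handed (so a half turn about z gives the same grasp; the last joint's range is limited). The gripper opens to 92 mm and grips with 3 to 60 N. Pads are 19 mm wide; open, the fingers measure 130 mm over their backs; the gripper's body (75 mm by 190 mm) begins 47 mm behind the grasp point.
Start: joints at [-0.841, 0.501, -0.427, 1.55, 0.221, 1.138, -0.21], TCP at [0.292, 0.58, 0.244] pointing down, gripper open.
Joint ranges: [-2.88, 2.88], [-0.31, 2.03], [-1.54, 1.56], [0.2, 2.42], [-1.41, 4.55], [0.19, 2.02], [-2.57, 2.57]. Speed limits (rad/s): [2.57, 2.57, 3.14, 3.14, 3.14, 3.14, 3.14].

### API

Orientations are given as a rotation vector (axis times angle).
In Python, from bench import * gives the robot as it stands.
- The arm moves only by the tool drive_tool, never from a script. Its argument "series" is a list that holds one entry, the list of rows, each a list of 5 numbers: the finger opening in mm, from 0 to 91.8, then the shift along the tool's x, y, z in units of 25 mm (1.0 is 25 mm), then the turn about the tool's z in units of 6 degrees (1.0 is 6 degrees). A call has 1 to 12 rows; each row is the pose to reach, as a shift and turn from the pose commanded when the call began, along the tool's axes at that moment; what a row does not reach only later rows make up. A row lasts 1/10 s, in which the tool goes at most 50 mm and 8.59 degrees, less where a joint would pass 70% of its speed; a pose out of reach is approached as far as the arm can. A call with a gripper value outside its range is refused whole. The fingers move at their own pace and stop on an object; the grip force is fixed at half the most. Time passes only in rows, so rows that repeat a pose let the fingers close. It gives the time, the measured TCP pose, the force and the opening at its end, in the units of the state.
- get_state(): the state, without advancing time (a new reading comes with each control period).
- snapshot(name): name is "scene" or "top"; returns the picture (480x640x3 uint8, blue, green, red); there is no depth.
- camera_model(name): a dict with "fx", "fy", "cx", "cy" (pixels), "R" (3x3) and "t" (3): a world point X has camera coordinates R X + t. Camera axes: x right, y down, z forward; pixel columns grow to the right and rows downward; lengths in m; the calibration is good to about 2 mm. A picture is of the moment at which its call begins. camera_model takes no time and is no camera call.
- close_job(): hands the job in, once; it reports no verdict.
The state is a dict: "t": time; "joint_positions": joint angles; "qd": joint speeds; "tau": joint torques, N m; "tool_pos": TCP position; "tcp_rot": TCP orientation; "contact_force": force on the tool from outside, world axes, zero at the start; "moment": the same for the moment, N m; "opening": opening from 0.0 (shut) to 1.0 (fully open).
Only numpy, scipy, OpenCV 4.12 (cv2) and the standard library are available. Lean on these libraries where they do the work, as an engineer would, in place of code of your own. Each camera call takes 0.05 s, during which the arm holds its last target. There are 200 camera calls.

### The job

Test the lathe's stop before work: press the mushroom stop in until it latches and stays in when you let go, then push one of its wings round clockwise (seen from above) until it springs out again, and after that press the round reset button fully in and let it come back. Touch only; lift nothing and carry nothing: leave the three control boxes standing where they are, the speed dial as it is set and the other things on the bench undisturbed, and do not press reset while the stop is in.

Things in the scene. Friction and masses are not known exactly. Their poses are not given: they have to be found in the camera images.
- stop_box: grey cast-metal box 120 x 120 mm, 65 mm tall, 1.2 to 2.2 kg, standing loose on four rubber feet. Carries the mushroom stop in the middle of its top. Origin at the centre of its underside, z up
- mushroom_top (a point): centre of the domed top of the black mushroom stop, on its axis (the axis of stop_box): 110 mm above the bench when out, 103 mm when latched in. The round cap is 68 mm across and 18 mm tall from its underside to the top of the dome; under it is a 20 mm stem in a 52 mm aluminium collar that rises 12 mm above the box top
- wing_a (a point): one of two straight wings on opposite sides of the cap's rim, 108 mm over their ends, each 12 mm wide and 14 mm tall; undersides level with the cap's, 27 mm above the box top when out, 20 mm when latched, free air beneath. This point: middle of the wing's outer end face, 54 mm from the mushroom's axis, 7 mm above the wing's underside (along stop_box +y when not twisted)
- wing_b (a point): the same on the opposite wing (along stop_box -y when not twisted)
- mushroom (a joint): how far the mushroom is pushed in, m: 0 out, spring-loaded; it must be pushed past about 0.0095 (stop at 0.011, about 10 N) to latch, and then stays in by itself at about 0.007
- mushroom_twist (a joint): how far the mushroom is twisted clockwise as seen from above, rad: 0 at rest (it does not turn the other way), stop at 1.05. A light spring (about 0.03 to 0.07 N m) turns it back. With the mushroom latched, twisting past about 0.65 frees it and it springs out by itself; about 3 N on a wing does it
- reset_box: grey cast-metal box 90 x 90 mm, 55 mm tall, about 1.2 kg, standing loose on rubber feet, with the plain round reset button in the middle of its top. Origin at the centre of its underside
- reset_top (a point): centre of the flat top of the black reset button (34 mm across), 73 mm above the bench when out; it stands 6 mm proud of a 50 mm aluminium housing that itself rises 12 mm above the box
- reset (a joint): how far the reset button is pushed in, m: 0 out, 0.006 fully down (about 5 N); springs back
- dial_box: grey box like reset_box (90 x 90 mm, 55 mm tall) that carries the speed dial, a black knob with a straight upright grip bar, 40 mm across, its top 99 mm above the bench; to be left alone. Origin at the centre of its underside
- dial_pointer (a point): pointer end of the dial's grip bar, 18 mm from the dial's axis
- blank: bystander: square timber blank 50 x 150 x 50 mm, lying on the bench; origin at the centre of its underside
- spindle: bystander: small turned wooden spindle, 42 mm foot, 78 mm tall, standing; origin at the centre of its underside
- chuck_key: bystander: steel T-shaped chuck key, 85 x 80 mm, 24 mm tall, lying on the bench; origin under its shank
- live_centre: bystander: steel lathe centre, 44 mm wide, 55 mm tall, standing point up; origin at the centre of its underside
- wax: bystander: closed amber glass jar with a steel cap, 64 mm wide, 50 mm tall; origin at the centre of its underside
- sanding_block: bystander: cork sanding block 100 x 60 x 28 mm, lying flat; origin at the centre of its underside
- gouge: bystander: turning gouge with a dark wooden handle, 280 mm long, 26 mm thick, lying on the bench; origin at the middle of its length, on its underside
Not all that is in view belongs to the job. Leave any red look-alike of the reset_box alone.

How it is judged:
On the way, in this order (a step that is already met when the one before it is completed fails the run):
1. the mushroom stop is latched in and stays in untouched (value of joint mushroom above 0.0055 m and contact force between each of the arm, the fingers and mushroom below 0.3 N), for 0.2 s.
2. the mushroom has been twisted free and has sprung out (value of joint mushroom below 0.002 m), for 0.1 s.
3. the reset button is pressed fully in, with the stop out (value of joint reset above 0.0045 m and value of joint mushroom below 0.002 m), for 0.05 s.
At the end, for the whole second after the job is handed in: the mushroom is out (within 2 mm) and back from its twist (within 0.15 rad), the reset button is out (within 1.5 mm), the three boxes stand within 20 mm of where they began, the dial's pointer within 12 mm and every bystander within 25 mm (value of joint mushroom below 0.002 m and value of joint mushroom_twist below 0.15 rad and value of joint reset below 0.0015 m and height (world z) of each of stop_box, reset_box, dial_box below 0.008 m and distance of each of stop_box, reset_box, dial_box from where it was at the start of the episode below 0.02 m and distance of dial_pointer from where it was at the start of the episode below 0.012 m and distance of each of blank, spindle, chuck_key, live_centre, wax, sanding_block, gouge from where it was at the start of the episode below 0.025 m); the robot touches nothing.
It fails at once if a control box is pushed more than 20 mm along, lifted or tipped (distance of any of stop_box, reset_box, dial_box from where it was at the start of the episode above 0.02 m or height (world z) of any of stop_box, reset_box, dial_box above 0.008 m or angle between any of stop_box, reset_box, dial_box's own z axis and vertical above 0.12 rad).
It fails at once if the speed dial is turned or moved by more than 12 mm at its pointer (distance of dial_pointer from where it was at the start of the episode above 0.012 m).
It fails at once if the reset button is pressed while the stop is in (value of joint reset above 0.003 m and value of joint mushroom above 0.004 m).
It fails at once if a bystander is shifted by more than 25 mm (distance of any of blank, spindle, chuck_key, live_centre, wax, sanding_block, gouge from where it was at the start of the episode above 0.025 m).
It also fails if it takes over 58 s, if anything falls off the work surface, if the arm or the gripper's body presses on something with over 40 N, if the wrist force passes 120 N, or if a joint passes its speed limit or range.

## Working session

There is one attempt and no reset: what is moved stays moved. The work goes in short steps, Python scripts to look and compute and a tool call to move; the robot and the scene stay as the last step left them, time stands still between calls to the robot, and variables do not carry over. Pictures are saved under pics/ and viewed, about 8 in all and at most 12, crops included, and the job is handed in when it is done.

Besides the shell and the picture viewer there is one more tool, called after ">>>" as name(argument=value, ...), one argument or row to a line, values as JSON. drive_tool: Moves the arm, as the interface text tells. Its arguments: {"type":"object","properties":{"series":{"type":"array","items":{"type":"array","items":{"type":"array","items":{"type":"number"}}}}},"required":["series"]}

```bash
mkdir -p pics
python3 - <<'E'
from bench import *
import cv2,numpy as np
for n in("scene","top"):
    cv2.imwrite(f"pics/{n}0.png",snapshot(n)); m=camera_model(n); print(n,{k:np.round(v,3).tolist() for k,v in m.items()})
print(get_state())
E
```

```text
scene {'fx': 500.748, 'fy': 500.748, 'cx': 322.49, 'cy': 239.811, 'R': [[-0.518, 0.855, 0.02], [0.475, 0.307, -0.825], [-0.711, -0.418, -0.565]], 't': [0.322, -0.176, 1.562]}
top {'fx': 452.844, 'fy': 452.844, 'cx': 318.501, 'cy': 249.632, 'R': [[0.003, -1.0, 0.02], [-0.991, -0.006, -0.133], [0.133, -0.019, -0.991]], 't': [-0.036, 0.566, 1.032]}
{'t': 0.1, 'joint_positions': array([-0.84081504,  0.50176264, -0.42679069,  1.55131383,  0.22078459,
        1.13828217, -0.21026891]), 'qd': array([ 2.04050786e-05, -2.30673970e-03, -9.71430248e-04, -1.75791628e-03,
        1.17568223e-03,  5.87928475e-04,  1.57334732e-03]), 'tau': array([-1.00527334e-02, -5.67864203e+01, -5.83810195e+00, -2.79916477e+01,
       -6.90013776e-02,  2.40085978e-02, -1.84141129e-05]), 'tool_pos': array([0.29228731, 0.57992435, 0.24278834]), 'tcp_rot': array([ 2.67422785e+00,  1.64707448e+00, -2.36011045e-03]), 'contact_force': array([ 0.10760867,  1.27223632, -0.50576895]), 'moment': array([0.03658989, 0.01252412, 0.05886646]), 'opening': 0.9989330046714799}
```

View pics/scene0.png

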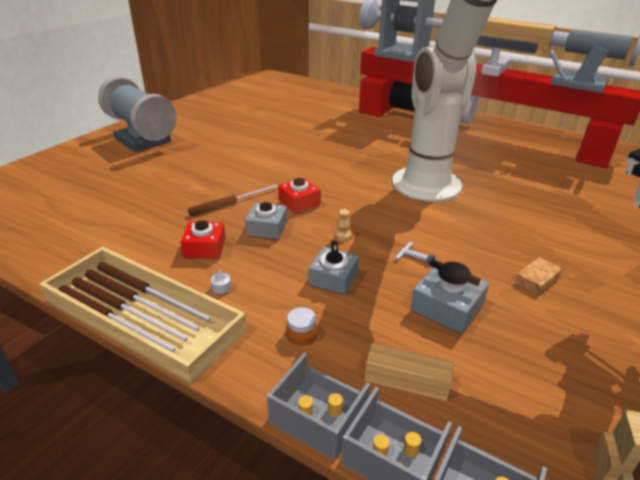

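View pics/top0.png

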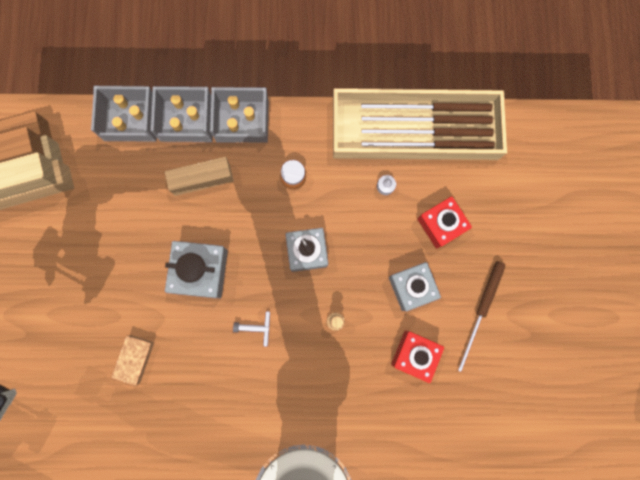

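Top view:
- The stop box is at about (195,270), with its black mushroom at (190,267) and wings at (167,265) and (214,269).
- There are three round-button boxes: grey at (416,287), red at (446,222) and red at (419,357). Only the grey one fits reset_box, since the red ones are look-alikes.
- The dial box is at (307,249), with an upright bar.

Next I'll measure and confirm in one crop.

```bash
cat > h.py <<'E'
from bench import *
import cv2,numpy as np
from scipy.spatial.transform import Rotation as Ro
def ray(n,uv,z):
    m=camera_model(n);R=np.array(m["R"]);t=np.array(m["t"])
    d=R.T@[(uv[0]-m["cx"])/m["fx"],(uv[1]-m["cy"])/m["fy"],1];c=-R.T@t
    return c+d*(z-c[2])/d[2]
def proj(n,X):
    m=camera_model(n);p=np.array(m["R"])@X+m["t"];return np.round([m["fx"]*p[0]/p[2]+m["cx"],m["fy"]*p[1]/p[2]+m["cy"]],1)
def blob(im,x0,y0,x1,y1,thr=60):
    k=(im[y0:y1,x0:x1].max(2)<thr).astype(np.uint8)
    c=max(cv2.findContours(k,0,2)[0],key=cv2.contourArea)
    return c.reshape(-1,2)+[x0,y0]
def tool(P):
    "shift from current TCP to P in tool axes, units of 25mm"
    s=get_state();return np.round(Ro.from_rotvec(s["tcp_rot"]).inv().apply(np.array(P)-s["tool_pos"])/.025,2)
E
python3 - <<'E'
from h import *
im=cv2.imread("pics/top0.png");sc=cv2.imread("pics/scene0.png")
def cen(c):
    M=cv2.moments(c.astype(np.int32));return np.array([M["m10"],M["m01"]])/M["m00"]
c=blob(im,160,240,222,296);print("mush",cen(c),c.min(0),c.max(0))
P=np.array([ray("top",p,.097) for p in c]);L=c[c[:,0].argmin()];r=c[c[:,0].argmax()]
print("mush xyz",ray("top",cen(c),.10),"ends",ray("top",L,.099),ray("top",r,.099))
b=blob(im,405,275,430,300);print("reset",cen(b),b.min(0),b.max(0),ray("top",cen(b),.073))
for nm,X in(("m",ray("top",cen(c),.10)),("r",ray("top",cen(b),.073))):print(nm,"in scene",proj("scene",X))
b2=blob(sc,255,200,277,216);print("reset scene",cen(b2),ray("scene",cen(b2),.073))
b3=blob(sc,415,245,490,300);print("mush scene",cen(b3),b3.min(0),b3.max(0),ray("scene",cen(b3),.10))
# grey box edges
hsv=cv2.cvtColor(im,cv2.COLOR_BGR2HSV)
for x0,y0,x1,y1,z in((155,232,235,305,.065),(385,258,445,315,.055)):
    k=((hsv[y0:y1,x0:x1,1]<90)).astype(np.uint8);c=max(cv2.findContours(k,0,2)[0],key=cv2.contourArea)+[x0,y0]
    print("box",cv2.minAreaRect(c.astype(np.int32)))
s=get_state();print(Ro.from_rotvec(s["tcp_rot"]).as_matrix().round(3))
a=cv2.resize(im[235:305,150:240],None,fx=4.4,fy=4.4);d=cv2.resize(im[200:370,380:480],(330,561))[:308*2];h=a.shape[0]
o=np.zeros((561,740,3),np.uint8);o[:h,:a.shape[1]]=a;o[:,400:730]=d;cv2.imwrite("pics/crop1.png",o)
E
```

```text
Traceback (most recent call last):
  File "h.py", line 12, in blob
    c=max(cv2.findContours(k,0,2)[0],key=cv2.contourArea)
ValueError: max() iterable argument is empty
```

```bash
cat > m.py <<'E'
from h import *
im=cv2.imread("pics/top0.png");sc=cv2.imread("pics/scene0.png")
print(im[267,165:220:3].max(1),im[287,405:430:2].max(1),sc[272,430:485:4].max(1))
def cen(c):
    M=cv2.moments(c.astype(np.int32));return np.array([M["m10"],M["m01"]])/M["m00"]
T=75
c=blob(im,160,240,222,296,T);print("mush",cen(c),c.min(0),c.max(0))
L=c[c[:,0].argmin()];r=c[c[:,0].argmax()]
print("mush xyz",ray("top",cen(c),.10),"ends",ray("top",L,.099),ray("top",r,.099))
b=blob(im,405,275,430,300,T);print("reset",cen(b),b.min(0),b.max(0),ray("top",cen(b),.073))
for nm,X in(("m",ray("top",cen(c),.10)),("r",ray("top",cen(b),.073))):print(nm,"in scene",proj("scene",X))
b2=blob(sc,255,200,277,216,T);print("reset scene",cen(b2),ray("scene",cen(b2),.073))
b3=blob(sc,415,245,490,300,T);print("mush scene",cen(b3),b3.min(0),b3.max(0),ray("scene",cen(b3),.10))
hsv=cv2.cvtColor(im,cv2.COLOR_BGR2HSV)
for x0,y0,x1,y1,z in((155,232,235,305,.065),(385,258,445,315,.055)):
    k=((hsv[y0:y1,x0:x1,1]<90)).astype(np.uint8);c=max(cv2.findContours(k,0,2)[0],key=cv2.contourArea)+[x0,y0]
    q=cv2.minAreaRect(c.astype(np.int32));print("box",q,ray("top",q[0],z))
s=get_state();print(Ro.from_rotvec(s["tcp_rot"]).as_matrix().round(3))
a=cv2.resize(im[235:305,150:240],None,fx=4.4,fy=4.4);d=cv2.resize(im[200:370,380:480],(330,561));h=a.shape[0]
o=np.zeros((561,740,3),np.uint8);o[:h,:a.shape[1]]=a;o[:,400:730]=d;cv2.imwrite("pics/crop1.png",o)
E
python3 m.py
```

```text
[158 107  90  80  71  70  71  73  74  74  73  74  72  72  86 100 120 181
 169] [166 224 240 122  68  68  67  67  64  71 178 241 194] [143 153  74  24  32  37  44  53  58  60 120 186 183 183]
mush [190.06737172 264.79279279] [175 254] [213 279]
mush xyz [0.52262751 0.25081963 0.1       ] ends [0.52210478 0.28409549 0.099     ] [0.51144523 0.20033228 0.099     ]
reset [417.77911647 285.63654618] [412 281] [423 291] [ 0.48028363 -0.25856687  0.073     ]
m in scene [452.6 272.5]
r in scene [265.3 205.9]
reset scene [265.41319444 206.25347222] [ 0.4816367  -0.25726047  0.073     ]
mush scene [452.85411639 272.40278895] [427 257] [478 284] [0.52214051 0.25116269 0.1       ]
box ((195.54876708984375, 269.06097412109375), (57.866127014160156, 53.66972732543945), 6.34019136428833) [0.51639377 0.24722875 0.065     ]
box ((414.476806640625, 286.73968505859375), (40.06205749511719, 42.00054931640625), 68.96248626708984) [ 0.47870321 -0.25514955  0.055     ]
[[ 0.45   0.893 -0.001]
 [ 0.893 -0.45  -0.001]
 [-0.002 -0.    -1.   ]]
```

View pics/crop1.png

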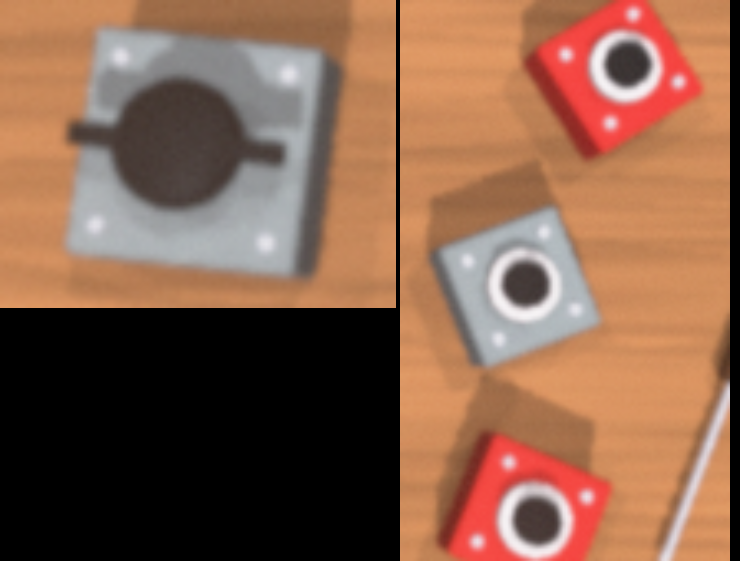

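The crop confirms it: the grey box has the reset button at (417.8,286) and both red boxes are look-alikes. The cap centre is at px (190.5,267.7), and the wings run from (165,265) to (215,270), about 6° off world y. That puts the mushroom at about (0.517,0.250). I'll move above it with the fingers closed and the jaw axis tangential to the wing.

>>> drive_tool(
  series=[
    [[0,-1,1.8,0,1.4],[0,-2,3.6,0,2.8],[0,-3,5.4,0.4,4.2],[0,-4,7.2,0.8,5.6],[0,-5,9,1.2,7],[0,-6,10.8,1.6,8.4],[0,-7,12.6,2,9.8],[0,-7.74,14,2.4,11.2],[0,-7.74,14,2.4,11.5],[0,-7.74,14,2.4,11.5],[0,-7.74,14,2.4,11.5],[0,-7.74,14,2.4,11.5]],
  ],
)

```text
t: 1.3
tool_pos: [0.5168, 0.2526, 0.1839]
tcp_rot: [-3.137, 0.15, 0.001]
contact_force: [-0.6, 0.5, -0.3]
opening: 0.02
```

Run:
```python
from h import *
s=get_state();print(s["t"],s["tool_pos"],s["joint_positions"].round(2),s["contact_force"]);print(Ro.from_rotvec(s["tcp_rot"]).as_matrix().round(3))
for z in(.1,.105,.11):print(ray("top",(190.5,267.6),z))
print(ray("top",(165.2,265),.092),ray("top",(214.8,270.2),.092))
print(tool([.517,.25,.13]))
i=snapshot("scene");cv2.imwrite("pics/s1.png",cv2.resize(i[130:370,300:620],(800,600)))
```

```text
1.3 [0.51680433 0.25256746 0.18393003] [-0.44  0.4  -0.08  1.81  0.04  0.93 -0.63] [-0.56228506  0.50644856 -0.31490247]
[[ 0.995 -0.096 -0.   ]
 [-0.096 -0.995  0.001]
 [-0.001 -0.001 -1.   ]]
[0.51642439 0.24962071 0.1       ]
[0.51595942 0.24830867 0.105     ]
[0.51549445 0.24699663 0.11      ]
[0.52268825 0.30778211 0.092     ] [0.51163412 0.19782861 0.092     ]
[0.02 0.1  2.16]
```

View pics/s1.png

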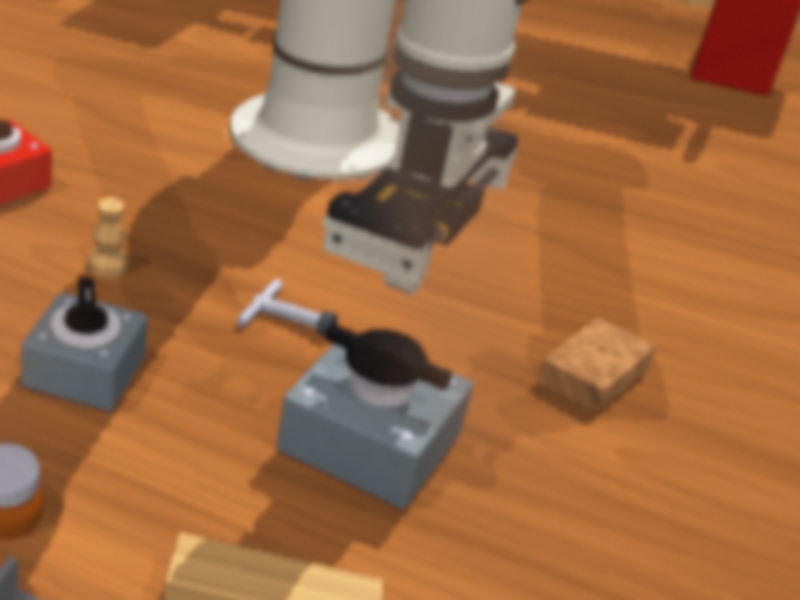

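The picture shows the closed fingers above the mushroom and clear of everything. I'll press now, slowing over the last centimetre.

>>> drive_tool(
  series=[
    [[0,0,0.06,1.0,0],[0,0,0.06,1.9,0],[0,0,0.06,2.2,0],[0,0,0.06,2.35,0],[0,0,0.06,2.45,0],[0,0,0.06,2.55,0],[0,0,0.06,2.65,0],[0,0,0.06,2.72,0],[0,0,0.06,2.74,0],[0,0,0.06,2.74,0]],
  ],
)

```text
t: 2.35
tool_pos: [0.5171, 0.2498, 0.1169]
tcp_rot: [-3.137, 0.155, 0.001]
contact_force: [-5.0, -1.7, 8.4]
opening: 0.011
```

>>> drive_tool(
  series=[
    [[0,0,0,0.04,0],[0,0,0,0.08,0],[0,0,0,0.1,0],[0,0,0,0.1,0]],
  ],
)

```text
t: 2.75
tool_pos: [0.5172, 0.2499, 0.116]
tcp_rot: [-3.137, 0.155, 0.0]
contact_force: [-9.0, -3.6, 19.1]
opening: 0.005
```

At 19 N and 11 mm it's on its stop. I'll lift off and check that it latched.

>>> drive_tool(
  series=[
    [[0,0,0,-0.3,0],[0,0,0,-1,0],[0,0,0,-2,0],[0,0,0,-2.5,0],[0,0,0,-2.5,0]],
  ],
)

```text
t: 3.25
tool_pos: [0.5195, 0.2501, 0.178]
tcp_rot: [-3.135, 0.156, -0.007]
contact_force: [-0.4, -0.6, -0.7]
opening: 0.003
```

Run:
```python
from h import *
s=get_state();print(s["t"],s["tool_pos"],s["contact_force"])
i=snapshot("scene");cv2.imwrite("pics/s2a.png",i)
a=cv2.resize(cv2.imread("pics/scene0.png")[240:340,400:500],(400,400));b=cv2.resize(i[240:340,400:500],(400,400))
cv2.imwrite("pics/s2.png",np.hstack([a,b]))
# box shift check: sub-pixel shift of lower half of box
for n,im in(("0",cv2.imread("pics/scene0.png")),("1",i)):
    c=blob(im,410,245,490,300,75);print(n,c.min(0),c.max(0),c.mean(0))
```

```text
3.25 [0.51948206 0.25008658 0.17804038] [-0.42319726 -0.57277027 -0.67839816]
0 [427 257] [478 284] [451.49295775 272.36619718]
1 [427 257] [478 286] [451.39130435 273.82608696]
```

View pics/s2.png

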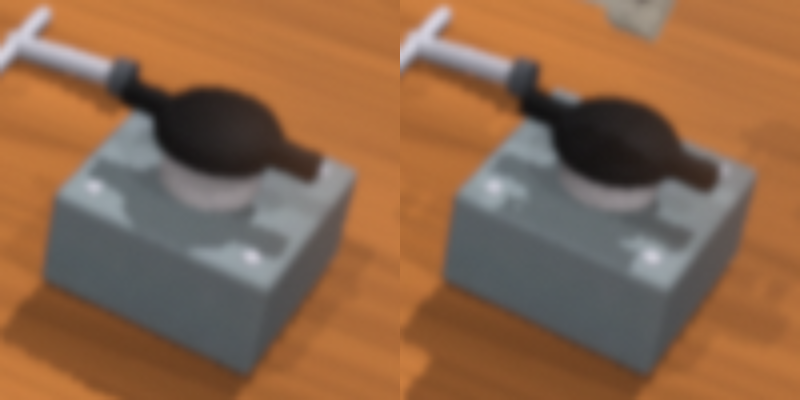

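It latched: the cap sits visibly lower and the box hasn't moved. Next I'll go behind wing_a (the +y wing) on its −x side and lower beside it.

>>> drive_tool(
  series=[
    [[0,-0.8,-0.9,0,0],[0,-1.68,-1.88,0,0],[0,-1.68,-1.88,0,0],[0,-1.68,-1.88,1,0],[0,-1.68,-1.88,2,0],[0,-1.68,-1.88,2.9,0],[0,-1.68,-1.88,2.9,0],[0,-1.68,-1.88,2.9,0],[0,-1.68,-1.88,2.9,0]],
  ],
)

```text
t: 4.2
tool_pos: [0.4814, 0.3, 0.1036]
tcp_rot: [-3.137, 0.158, -0.002]
contact_force: [0.3, -0.1, 0.1]
opening: 0.007
```

Run:
```python
from h import *
s=get_state();print(s["t"],s["tool_pos"],s["contact_force"],s["joint_positions"].round(2));R=Ro.from_rotvec(s["tcp_rot"]).as_matrix();print(R.round(3))
C=np.array([.517,.251]);d=s["tool_pos"][:2]-C
for a in range(0,61,6):
    c,q=np.cos(np.radians(a)),np.sin(np.radians(a));e=np.array([[c,q],[-q,c]])@d-d
    print(a/6,np.round(R[:2,:2].T@e/.025,2))
i=snapshot("scene");cv2.imwrite("pics/s3.png",cv2.resize(i[200:350,390:590],(800,600)))
```

```text
4.2 [0.48144507 0.29996832 0.10356434] [ 0.30963618 -0.06599745  0.08429228] [-0.53  0.5  -0.09  1.88  0.06  0.76 -0.76]
[[ 0.995 -0.1    0.001]
 [-0.1   -0.995  0.001]
 [ 0.001 -0.001 -1.   ]]
0.0 [0. 0.]
1.0 [ 0.2  -0.16]
2.0 [ 0.41 -0.3 ]
3.0 [ 0.64 -0.41]
4.0 [ 0.87 -0.5 ]
5.0 [ 1.12 -0.56]
6.0 [ 1.37 -0.6 ]
7.0 [ 1.62 -0.61]
8.0 [ 1.88 -0.6 ]
9.0 [ 2.13 -0.56]
10.0 [ 2.37 -0.49]
```

View pics/s3.png

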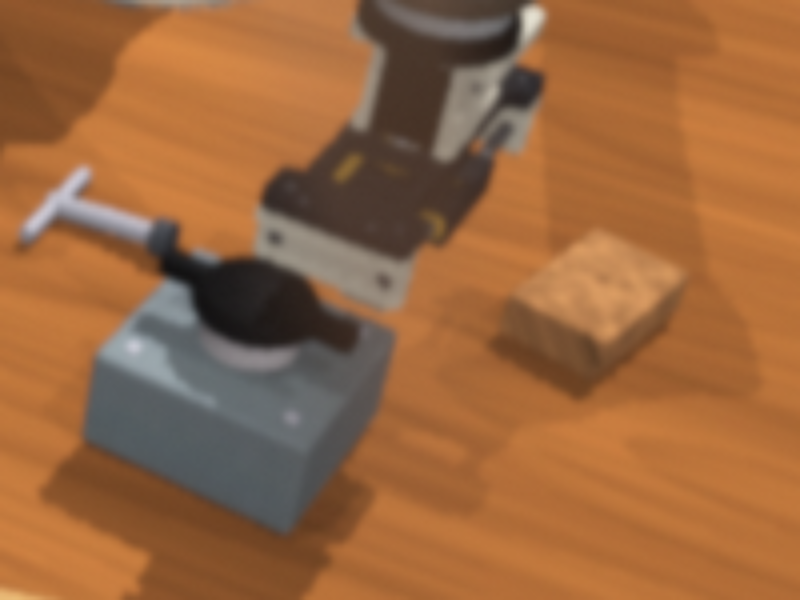

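Forces are zero and the finger is beside the wing; the gripper body overhangs above the cap with clearance. Now I'll sweep the finger clockwise on an arc about the mushroom axis.

>>> drive_tool(
  series=[
    [[0,0.25,-0.08,0,0],[0,0.5,-0.08,0,0],[0,0.7,-0.19,0,1],[0,0.92,-0.27,0,2],[0,1.14,-0.33,0,3],[0,1.36,-0.37,0,4],[0,1.59,-0.38,0,5],[0,1.82,-0.37,0,6],[0,2.05,-0.34,0,7],[0,2.27,-0.28,0,8],[0,2.38,-0.24,0,8.5],[0,2.38,-0.24,0,8.5]],
  ],
)

```text
t: 5.45
tool_pos: [0.5416, 0.2999, 0.1033]
tcp_rot: [-2.763, 1.493, -0.001]
contact_force: [0.4, 1.3, 0.7]
opening: 0.004
```

Run:
```python
from h import *
s=get_state();print(s["t"],s["tool_pos"],s["contact_force"],s["joint_positions"].round(2))
i=snapshot("scene");t=snapshot("top");cv2.imwrite("pics/s4.png",np.hstack([cv2.resize(i[220:340,390:500],(385,420)),cv2.resize(t[210:310,140:240],(400,420))]))
```

```text
5.45 [0.54159937 0.29991221 0.10326186] [0.41952547 1.33841017 0.66782137] [-0.65  0.58  0.13  1.75 -0.1   0.82 -1.46]
```

View pics/s4.png

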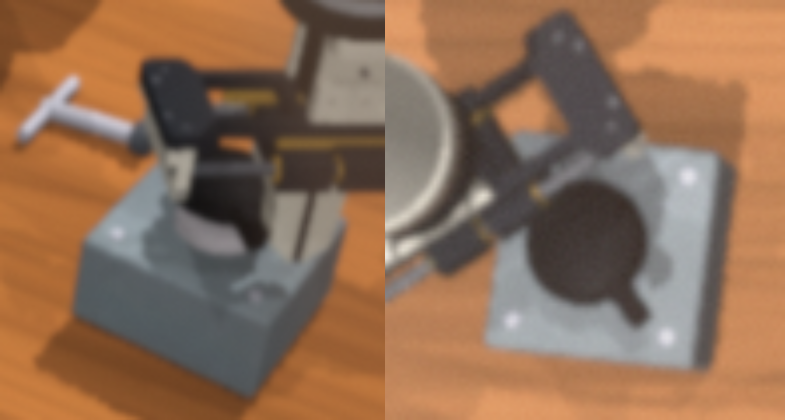

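The wing is about 48° round and the force has dropped to about 1 N, so it looks freed. I'll back out along the same arc so the spring brings the wing home, then retreat.

>>> drive_tool(
  series=[
    [[0,-0.19,0.13,0,-1],[0,-0.37,0.27,0,-2],[0,-0.53,0.44,0,-3],[0,-0.67,0.62,0,-4],[0,-0.8,0.81,0,-5],[0,-0.9,1.01,0,-6],[0,-0.98,1.23,0,-7],[0,-1.04,1.45,0,-8],[0,-1.3,1.87,0,-8.5],[0,-1.56,2.18,0,-8.5],[0,-1.56,2.18,0,-8.5]],
  ],
)

```text
t: 6.65
tool_pos: [0.472, 0.3028, 0.1027]
tcp_rot: [3.138, -0.156, -0.002]
contact_force: [0.6, 0.1, 0.0]
opening: 0.006
```

>>> drive_tool(
  series=[
    [[0,0,0,-1,0],[0,0,0,-2,0],[0,0,0,-3,0],[0,0,0,-3.5,0],[0,0,0,-3.5,0]],
  ],
)

```text
t: 7.15
tool_pos: [0.4751, 0.3032, 0.1922]
tcp_rot: [-3.135, 0.158, -0.006]
contact_force: [0.3, 0.4, -0.4]
opening: 0.003
```

Run:
```python
from h import *
s=get_state();print(s["t"],s["tool_pos"],s["contact_force"],s["joint_positions"].round(2));print(Ro.from_rotvec(s["tcp_rot"]).as_matrix().round(3))
i=snapshot("scene");b=i[240:340,400:500]
a=cv2.imread("pics/scene0.png")[240:340,400:500]
cv2.imwrite("pics/s5.png",np.hstack([cv2.resize(a,(400,400)),cv2.resize(b,(400,400))]))
c=blob(i,410,245,490,300,75);print(c.min(0),c.max(0),c.mean(0))
print("to above reset",tool([.481,-.258,.19]))
```

```text
7.15 [0.47506993 0.30324035 0.19219941] [ 0.28946753  0.36907791 -0.39051381] [-0.53  0.37 -0.1   1.83  0.05  0.93 -0.76]
[[ 0.995 -0.101  0.004]
 [-0.101 -0.995  0.002]
 [ 0.003 -0.003 -1.   ]]
[427 257] [478 284] [452.25641026 271.66666667]
to above reset [2.530e+00 2.228e+01 1.000e-02]
```

View pics/s5.png

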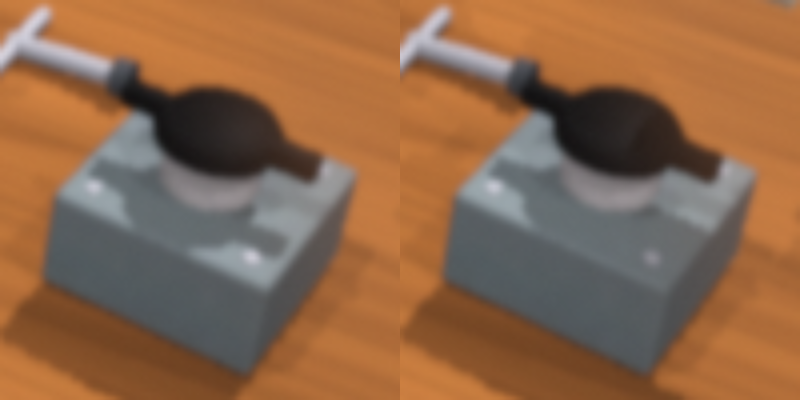

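The stop is out again and untwisted, matching the start picture. Next is the grey reset button at (0.481,−0.258).

>>> drive_tool(
  series=[
    [[0,0.2,1.5,0,0],[0,0.4,3.2,0,0],[0,0.6,5,0,0],[0,0.8,6.8,0,0],[0,1,8.6,0,0],[0,1.2,10.4,0,0],[0,1.4,12.2,0,0],[0,1.6,14,0,0],[0,1.8,15.8,0,0],[0,2,17.6,0,0],[0,2.3,19.4,0,0],[0,2.5,21,0,0]],
  ],
)

```text
t: 8.4
tool_pos: [0.4821, -0.2285, 0.1886]
tcp_rot: [3.137, -0.159, -0.004]
contact_force: [1.1, 0.5, 1.1]
opening: 0.004
```

>>> drive_tool(
  series=[
    [[0,0,1.28,0,0],[0,0,1.28,0,0],[0,0,1.28,0,0],[0,0,1.28,1,0],[0,0,1.28,2,0],[0,0,1.28,2.5,0],[0,0,1.28,2.5,0],[0,0,1.28,2.5,0]],
  ],
)

```text
t: 9.2
tool_pos: [0.4803, -0.2573, 0.1278]
tcp_rot: [-3.137, 0.156, 0.001]
contact_force: [-0.3, 0.5, -0.0]
opening: 0.007
```

Run:
```python
from h import *
s=get_state();print(s["t"],s["tool_pos"],s["contact_force"],s["joint_positions"].round(2));print(Ro.from_rotvec(s["tcp_rot"]).as_matrix().round(3))
print(tool([.481,-.258,.084]))
i=snapshot("scene");cv2.imwrite("pics/s6.png",cv2.resize(i[130:280,170:370],(800,600)))
```

```text
9.2 [ 0.48031688 -0.25732634  0.12779915] [-0.28943857  0.52475843 -0.01549861] [ 0.31  0.43  0.17  1.93 -0.1   0.79  0.43]
[[ 0.995 -0.099 -0.   ]
 [-0.099 -0.995  0.   ]
 [-0.    -0.    -1.   ]]
[0.03 0.02 1.75]
```

View pics/s6.png

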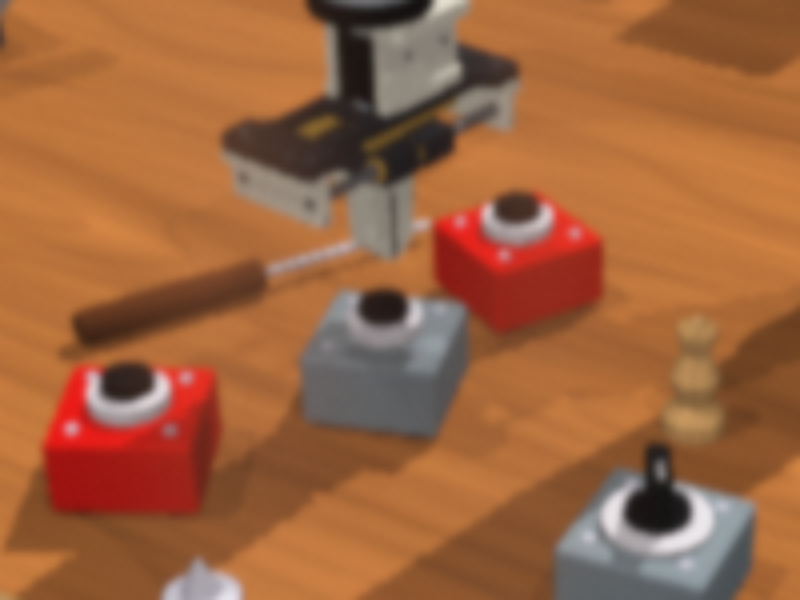

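The fingertips (crop px (380,250)) are directly above the grey box's button (380,305). Pressing now.

>>> drive_tool(
  series=[
    [[0,0,0,0.8,0],[0,0,0,1.3,0],[0,0,0,1.5,0],[0,0,0,1.6,0],[0,0,0,1.7,0],[0,0,0,1.74,0],[0,0,0,1.74,0],[0,0,0,1.74,0]],
  ],
)

```text
t: 10.05
tool_pos: [0.4803, -0.258, 0.0878]
tcp_rot: [-3.137, 0.158, -0.002]
contact_force: [-8.9, 6.4, 29.2]
opening: 0.006
```

29 N at tip height 0.071 is higher than I expected for a full press (0.067). I'll look before pushing any further.

Run:
```python
from h import *
i=snapshot("scene");s=get_state();print(s["t"],s["tool_pos"],s["contact_force"],s["moment"])
a=cv2.imread("pics/scene0.png")[185:245,225:305];b=i[185:245,225:305]
cv2.imwrite("pics/s7.png",np.hstack([cv2.resize(a,(400,300)),cv2.resize(b,(400,300))]))
```

```text
10.1 [ 0.48037632 -0.25800409  0.08781171] [-8.74308782  5.44089838 28.18512409] [1.09464812 2.04239222 0.00824292]
```

View pics/s7.png

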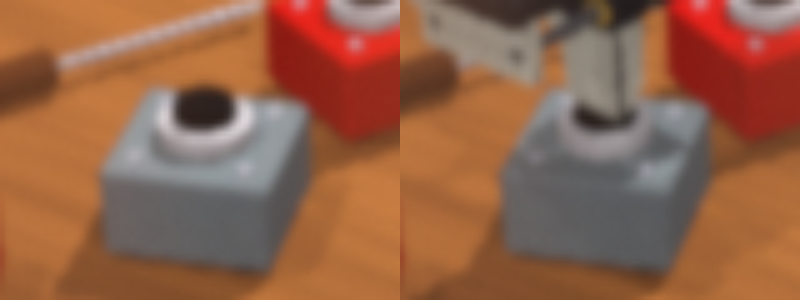

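The finger sits on the button centre, and the moment fits contact at the tip. But closed, the fingers are about 38 mm across and the button only 34 mm, so they may be resting on the housing rim. I'll lift off, turn 90° and open, so a single 19 mm finger fits inside the button with the other finger hanging over free bench on the +y side.

>>> drive_tool(
  series=[
    [[0,0,0,-0.8,0],[0,0,0,-2.2,0],[30,0,-0.4,-2.5,1.4],[91,0,-0.8,-2.5,2.8],[91,0,-1.2,-2.5,4.2],[91,0,-1.6,-2.5,5.6],[91,0,-2.0,-2.5,7],[91,0,-2.21,-2.5,8.4],[91,0,-2.21,-2.5,9.8],[91,0,-2.21,-2.5,11.2],[91,0,-2.21,-2.5,12.6],[91,0,-2.21,-2.5,14]],
  ],
)

```text
t: 11.3
tool_pos: [0.4858, -0.2031, 0.1472]
tcp_rot: [-2.219, 2.223, -0.001]
contact_force: [-0.0, 0.5, 0.4]
opening: 0.826
```

>>> drive_tool(
  series=[
    [[91,0,0,0,1],[91,0,0,0,1],[91,0,0,0,1],[91,0,0,0,1]],
  ],
)

```text
t: 11.7
tool_pos: [0.4856, -0.203, 0.1469]
tcp_rot: [-2.11, 2.327, -0.0]
contact_force: [0.1, -0.7, -0.2]
opening: 0.991
```

Run:
```python
from h import *
s=get_state();print(s["t"],s["tool_pos"],s["contact_force"],s["opening"]);R=Ro.from_rotvec(s["tcp_rot"]).as_matrix();print(R.round(3))
print("finger centre",s["tool_pos"]+R@[.0555,0,.017])
i=snapshot("scene");cv2.imwrite("pics/s8.png",cv2.resize(i[160:260,210:343],(798,600)))
```

```text
11.7 [ 0.48563452 -0.20304846  0.14688547] [ 0.13019885 -0.72763026 -0.2499513 ] 0.9913242575289994
[[-0.098 -0.995  0.   ]
 [-0.995  0.098  0.   ]
 [-0.    -0.    -1.   ]]
finger centre [ 0.48020638 -0.25827947  0.12987603]
```

View pics/s8.png

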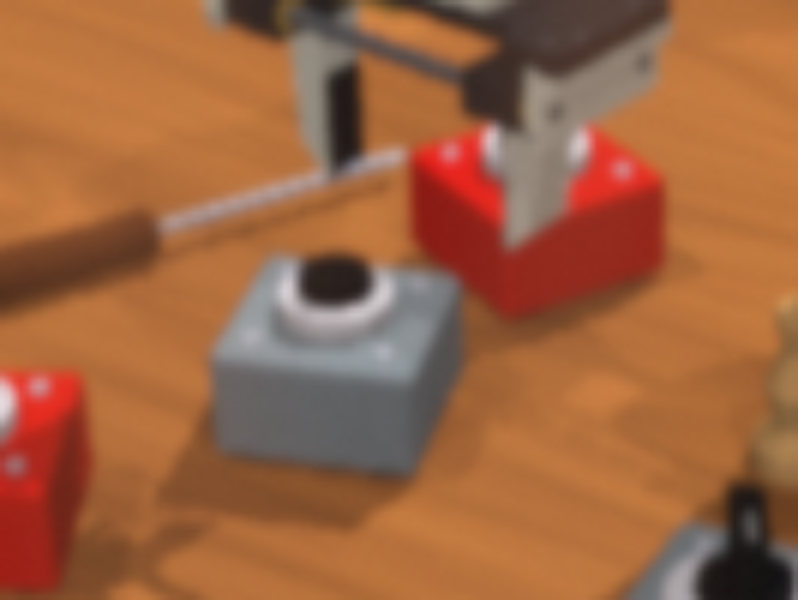

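The left finger (crop px (335,170)) is straight above the grey button (335,270), and the button is out. The other finger has free bench beneath it. Pressing.

>>> drive_tool(
  series=[
    [[91,0,0,1,0],[91,0,0,1.8,0],[91,0,0,2.1,0],[91,0,0,2.25,0],[91,0,0,2.35,0],[91,0,0,2.35,0]],
  ],
)

```text
t: 12.35
tool_pos: [0.4853, -0.2031, 0.0886]
tcp_rot: [-2.107, 2.33, 0.001]
contact_force: [-2.5, 2.8, 4.6]
opening: 0.988
```

>>> drive_tool(
  series=[
    [[91,0,0,0.06,0],[91,0,0,0.12,0],[91,0,0,0.18,0],[91,0,0,0.18,0]],
  ],
)

```text
t: 12.75
tool_pos: [0.4859, -0.2033, 0.0874]
tcp_rot: [-2.104, 2.329, 0.0]
contact_force: [-11.6, 7.4, 36.4]
opening: 0.988
```

The hard stop comes at the same height, so it isn't the rim. I'll back up in small steps to see how far the spring travel reaches.

>>> drive_tool(
  series=[
    [[91,0,0,-0.18,0],[91,0,0,-0.18,0],[91,0,0,-0.24,0],[91,0,0,-0.24,0]],
  ],
)

```text
t: 13.15
tool_pos: [0.4864, -0.2036, 0.0903]
tcp_rot: [-2.107, 2.329, -0.003]
contact_force: [-0.7, 0.1, 4.7]
opening: 0.99
```

>>> drive_tool(
  series=[
    [[91,0,0,-0.08,0],[91,0,0,-0.08,0],[91,0,0,-0.08,0]],
  ],
)

```text
t: 13.45
tool_pos: [0.4863, -0.2036, 0.0917]
tcp_rot: [-2.107, 2.329, -0.003]
contact_force: [1.8, -1.4, 2.9]
opening: 0.992
```

>>> drive_tool(
  series=[
    [[91,0,0,-0.08,0],[91,0,0,-0.08,0],[91,0,0,-0.08,0]],
  ],
)

```text
t: 13.75
tool_pos: [0.4855, -0.203, 0.0934]
tcp_rot: [2.107, -2.33, -0.0]
contact_force: [0.9, -0.4, 1.6]
opening: 0.993
```

>>> drive_tool(
  series=[
    [[91,0,0,-0.08,0],[91,0,0,-0.08,0],[91,0,0,-0.08,0]],
  ],
)

```text
t: 14.05
tool_pos: [0.4849, -0.2026, 0.0951]
tcp_rot: [2.107, -2.33, -0.002]
contact_force: [-0.4, 0.7, -0.3]
opening: 0.991
```

>>> drive_tool(
  series=[
    [[91,0,0,-0.1,0],[91,0,0,-0.1,0],[91,0,0,-0.1,0]],
  ],
)

```text
t: 14.35
tool_pos: [0.4855, -0.2031, 0.098]
tcp_rot: [-2.107, 2.33, 0.0]
contact_force: [0.5, -0.8, -0.2]
opening: 0.991
```

Spring force runs from first contact at a TCP height of about 0.0945 down to the hard stop at about 0.0885. That is the full 6 mm of travel, so the button was fully pressed and my assumed height was about 4 mm off. I'll lift well clear and check the final scene.

>>> drive_tool(
  series=[
    [[91,0,0,-1,0],[91,0,0,-2.5,0],[91,0,0,-4,0],[91,0,0,-5,0],[91,0,0,-5,0],[91,0,0,-5,0]],
  ],
)

```text
t: 14.95
tool_pos: [0.4857, -0.2029, 0.2232]
tcp_rot: [-2.107, 2.329, -0.001]
contact_force: [0.2, -0.1, -0.8]
opening: 0.989
```

Run:
```python
from h import *
s=get_state();print(s["t"],s["tool_pos"],s["contact_force"])
i=snapshot("scene");o=cv2.imread("pics/scene0.png")
for nm,(x0,y0,x1,y1) in dict(stop=(405,250,495,335),reset=(240,195,295,245),dial=(300,240,365,295),wax=(280,300,325,350),spindle=(325,200,360,250),live=(205,265,240,300),sand=(505,250,570,300),blank=(355,335,460,405),key=(390,235,440,275),gouge=(180,180,275,220)).items():
    m=cv2.minMaxLoc(cv2.matchTemplate(i,o[y0:y1,x0:x1],cv2.TM_CCOEFF_NORMED));print(nm,round(m[1],3),np.subtract(m[3],(x0,y0)))
cv2.imwrite("pics/s9.png",i)
```

```text
14.95 [ 0.48570261 -0.20292072  0.22320607] [ 0.17505468 -0.14997248 -0.78651525]
stop 1.0 [0 0]
reset 0.997 [0 0]
dial 0.793 [0 0]
wax 0.855 [1 1]
spindle 0.787 [0 1]
live 0.847 [0 1]
sand 0.991 [0 0]
blank 0.75 [0 0]
key 0.992 [0 0]
gouge 0.993 [0 0]
```

View pics/s9.png

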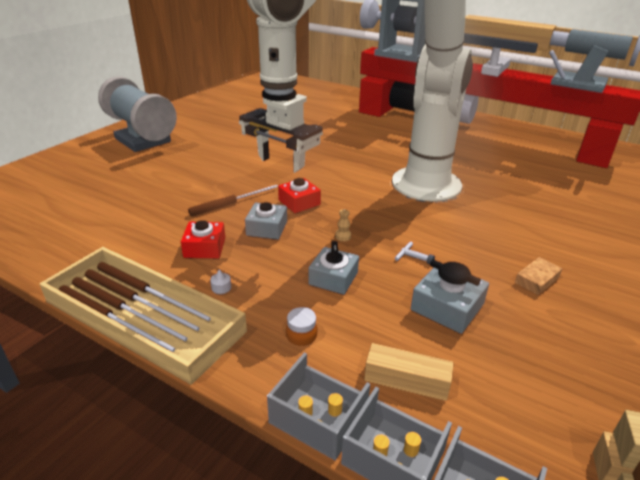

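The final picture matches the start: stop at (453,270) out and straight, reset at (266,208) out, everything else in place, arm clear.

```bash
python3 -c "
from bench import *
print(close_job())"
```

```text
the job is handed in; nothing more can be done
None
```

I tested the stop and handed the job in at about 15 s; it gives no verdict, so what follows rests on my own checks.

- **Stop pressed:** I pushed the mushroom in to its limit (19 N). After I let go, the camera showed it staying in.
- **Stop released:** I pushed the +y wing about 48° clockwise on an arc and the stop sprang out. Once I backed off, it looked the same as in the start picture.
- **Reset:** I pressed the grey reset button fully in twice, with the stop out both times.

**Last checks:** Matching the final picture against the start moved nothing by more than 1 pixel. The stop and reset matched closely (1.0 and 0.997). The dial, blank, spindle, wax and live centre matched less well (0.75–0.86), which I put down to the arm's shadow having moved. The arm was clear, with under 1 N on the tool.

**One disagreement:** The reset button's hard stop came about 4 mm higher than I calculated. I pressed a second time with a single finger to rule out the fingers resting on the housing rim, and hit the same stop. Backing off showed spring force over about 6 mm, so I took it as fully pressed. I did not find the cause of the 4 mm. The first press reached about 29 N and the second about 36 N.

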